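# Uncover the seasoning tub and show which one is the salt

### The job

Show the new cook where the salt is: with the fingers closed, push aside by its upright lip the steel cover leaf that hides the salt shaker in the long white tub, as far as it goes, then point straight down at the shaker with the fingertips about two centimetres above its cap and hold still there for three seconds without touching it. Then push the leaves shut so that the whole tub is covered, and come clear; grip nothing, and leave everything else standing where it is.

Things in the scene. Friction and masses are not known exactly. Their poses are not given: they have to be found in the camera images.
- tub_white: Seasoning tub: long, white, fixed mid-table; rim 308 mm long, 150 mm wide, 127 mm above the table. Origin under its centre, 1 mm above the table; long side 5 degrees clockwise of its x axis, which points right and slightly away. Inner floor at 3 mm. It holds six jars, three in each half, in changing places, hidden by two sliding leaves; the tallest ends 18 mm below the rim.
- leaf_left (a joint): Travel of the left cover leaf along the rim, in m: 0 = closed (over the left half), 0.146 = pushed right to its stop, under the right leaf (left half open). Starts at 0 to 0.03. It only slides, resists with about 2 N (plus 4 N per m/s) and stays where it is left. Its lip butts on the edge of the right leaf when the two travels add up to 0.147, so opening one leaf fully pushes the other shut.
- leaf_right (a joint): Travel of the right cover leaf, which runs 5 mm higher over the left one, in m: 0 = closed (over the right half), 0.146 = pushed left to its stop (right half open). Starts at 0 to 0.03. Resists like the left leaf.
- lip_left (a point): Middle of the top edge of the left leaf's upright lip, at its outer (left) end, about 156 mm above the table; moves with the leaf. The lip is a 3 mm plate, 110 mm long (along point y), top edge rolled to 4.4 mm, and stands 26 mm above its leaf. When open it stands against the right leaf, whose flat top is 21 mm below this point: do not drag on it. Site x points the way the leaf opens (right); z up.
- lip_right (a point): The same point on the right leaf's lip, at that leaf's outer (right) end, at the same height, 21 mm above the right leaf's flat top, which runs on towards positive x. Site x points the way this leaf opens (left); z up. Outside of either closed lip (negative point x) is free air, but a fixed jug (149 mm high) and onion stand between the tub and the robot on the left.
- salt_shaker: Salt shaker: clear body with white salt, a waist and a grey domed metal cap with holes, 44 mm across and 90 mm high; the only one of its kind and the lowest of the six jars. In either half of the tub. Loose; origin under its centre, z up. Only to be pointed at, not touched.
- salt_cap (a point): Centre of the top of the salt shaker's cap, 90 mm above its foot, about 94 mm above the table, 33 mm below the rim of the tub. z is up.
- yellow_jar_1: Spice jar with a straight wide yellow cap, 42 mm across, 96 mm high, in the tub. Origin under its centre. Leave alone.
- yellow_jar_2: Spice jar with a straight wide yellow cap, 42 mm across, 96 mm high, in the tub. Origin under its centre. Leave alone.
- yellow_jar_3: Spice jar with a straight wide yellow cap, 42 mm across, 96 mm high, in the tub. Origin under its centre. Leave alone.
- black_jar_1: Spice jar with a straight wide black cap, 45 mm across, 105 mm high, in the tub. Origin under its centre. Leave alone.
- black_jar_2: Spice jar with a straight wide black cap, 45 mm across, 105 mm high, in the tub. Origin under its centre. Leave alone.
- tin_2: Wide low food tin, 75 mm across, 58 mm high, loose on the right of the table. Origin under its centre. Leave alone.
- tin_3: Food tin, 57 mm across, 72 mm high, loose on the right of the table. Origin under its centre. Leave alone.

How it is judged:
By the outcome, as a careful person would: the job done as asked, in the order asked, and still so for the second after the job is handed in, with the robot touching nothing.
It also fails if it takes over 61 s, if anything falls off the work surface, if the arm or the gripper's body presses on something with over 40 N, if the wrist force passes 120 N, or if a joint passes its speed limit or range.

### The arm

A 6-joint arm with a two-finger parallel gripper is mounted at the origin on a cart in front of the work surface, level with it; the furniture and walls round the work are solid. World frame = base frame: x ahead of the robot, y to its left, z up, the work surface at z = 0. Lengths are in m, angles in rad, forces in N, time in s.
With the tool pointing down it reaches from about 0.325 to 0.775 m from the base axis. Payload 5.5 kg.
Tool frame: the origin (TCP) lies between the finger pads, 19 mm behind the fingertips; this is the grasp point; z points along the fingers, y is the line along which they close (so a half turn about z gives the same grasp; the last joint's range is limited). The gripper opens to 88 mm and grips with 3 to 60 N. Pads are 20 mm wide; open, the fingers measure 115 mm over their backs; the gripper's body (75 mm by 178 mm) begins 61 mm behind the grasp point.
Start: joints at [1.099, 0.091, 1.231, -0, 1.82, -0.057], TCP at [0.242, 0.549, 0.241] pointing down, gripper open.
Joint ranges: [-2.87, 2.87], [-0.86, 2.18], [0.17, 2.46], [-1.51, 4.65], [0.06, 2.69], [-2.65, 2.65]. Speed limits (rad/s): [2.57, 2.57, 3.01, 3.14, 3.14, 3.14].

### API

Orientations are given as a rotation vector (axis times angle).
In Python, from workcell import state, capture, get_calibration, hand_in gives the robot as it stands. The module is installed in compiled form; this text tells all that it offers.
- The arm moves only by the tool send_rows, never from a script. Its argument "plan" is a list of rows, each a list of 5 numbers: the shift along the tool's x, y, z in cm, then the turn about the tool's z in degrees, then the finger opening in cm, from 0 to 8.78. In form: [[dx, dy, dz, yaw, claw], ...]. A call has 1 to 5 rows; each row shifts and turns the commanded pose from where the row before left it, along the tool's axes as they then stand; what a row does not reach is not made up. A row lasts 1/10 s, in which the tool goes at most 50 mm and 8.59 degrees, less where a joint would pass 70% of its speed; a pose out of reach is approached as far as the arm can. A call with a gripper value outside its range is refused whole. The fingers move at their own pace and stop on an object; "newtons" is the grip in N (left out, the last holds). Time passes only in rows, so rows that do not move let the fingers close. It gives the time, the measured TCP pose, the force, the opening and the grip force at its end, in the units of the state.
- state(): the state, without advancing time (a new reading comes with each control period).
- capture(name): name is "side" or "top"; returns the picture (384x512x3 uint8, blue, green, red); there is no depth.
- get_calibration(name): a dict with "fx", "fy", "cx", "cy" (pixels), "R" (3x3) and "t" (3): a world point X has camera coordinates R X + t. Camera axes: x right, y down, z forward; pixel columns grow to the right and rows downward; lengths in m; the calibration is good to about 2 mm. A picture is of the moment at which its call begins. get_calibration takes no time and is no camera call.
- hand_in(): hands the job in; it is judged then, once.
The state is a dict: "clock": time; "joint_pos": joint angles; "dq": joint speeds; "joint_torque": joint torques, N m; "ee_pos": TCP position; "eef_rot": TCP orientation; "force": force on the tool from outside, world axes, zero at the start; "torque": the same for the moment, N m; "opening": opening from 0.0 (shut) to 1.0 (fully open); "grasp_force": force on a finger pad.
Only numpy, scipy, OpenCV 4.12 (cv2) and the standard library are available. Lean on these libraries where they do the work, as an engineer would, in place of code of your own. Each camera call takes 0.05 s, during which the arm holds its last target. There are 200 camera calls.

## Working session

There is one attempt and no reset: what is moved stays moved. The work goes in short steps, Python scripts to look and compute and a tool call to move; the robot and the scene stay as the last step left them, time stands still between calls to the robot, and variables do not carry over. Pictures are saved under pics/ and viewed, at most 10 in all, crops included, and the job is handed in when it is done.

Besides the shell and the picture viewer there is one more tool, called as a command line: name --pt "numbers of a row" for each row, then --argument value for the rest. send_rows: Moves the arm, as the interface text tells. Its arguments: {"type":"object","properties":{"plan":{"type":"array","items":{"type":"array","items":{"type":"number"}}},"newtons":{"type":"number"}},"required":["plan"]}

```bash
mkdir -p pics
python3 - <<'E'
from workcell import *
import cv2,numpy as np
s=state();print({k:np.round(v,3).tolist() for k,v in s.items()})
for n in("top","side"):
    cv2.imwrite(f"pics/{n}0.png",capture(n));c=get_calibration(n);print(n,c["fx"],c["cx"],c["cy"],np.round(c["R"],3).tolist(),np.round(c["t"],3), -np.array(c["R"]).T@c["t"])
E
```

```text
{'clock': 0.0, 'joint_pos': [1.099, 0.092, 1.232, 0.0, 1.82, -0.057], 'dq': [0.001, 0.001, -0.0, 0.001, -0.001, 0.001], 'joint_torque': [-0.001, -44.642, -40.646, 0.07, 0.029, -0.0], 'ee_pos': [0.242, 0.549, 0.24], 'eef_rot': [-0.647, -3.074, 0.003], 'force': [0.622, -0.164, -1.149], 'torque': [0.039, -0.028, 0.045], 'grasp_force': 0.0, 'opening': 0.998}
top 395.5991027501439 251.69937306831022 187.8606312074199 [[0.009, -1.0, 0.005], [-0.982, -0.009, -0.191], [0.191, -0.003, -0.982]] [0.034 0.648 1.034] [0.43870825 0.0436054  1.13852822]
side 422.28344336928376 252.92657163670347 188.53557849626267 [[-0.808, 0.589, 0.001], [0.42, 0.578, -0.699], [-0.413, -0.565, -0.715]] [ 0.498 -0.222  1.265] [1.01794591 0.54935041 0.74870571]
```

View pics/top0.png

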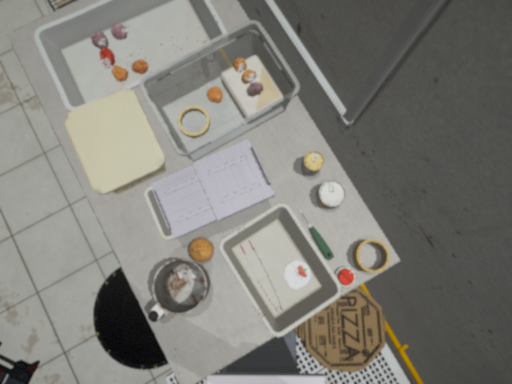

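View pics/side0.png

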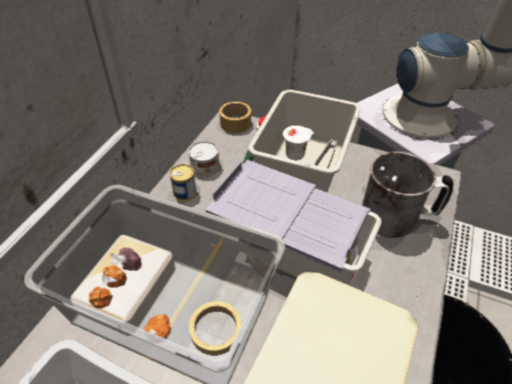

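Run:
```python
import cv2,numpy as np
a=cv2.imread("pics/top0.png")[130:250,135:285];b=cv2.imread("pics/side0.png")[145:285,195:395]
cv2.imwrite("pics/c1.png",cv2.resize(a,(750,600),interpolation=cv2.INTER_CUBIC))
cv2.imwrite("pics/c2.png",cv2.resize(b,(800,560),interpolation=cv2.INTER_CUBIC))
```

```text
(no output)
```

View pics/c1.png

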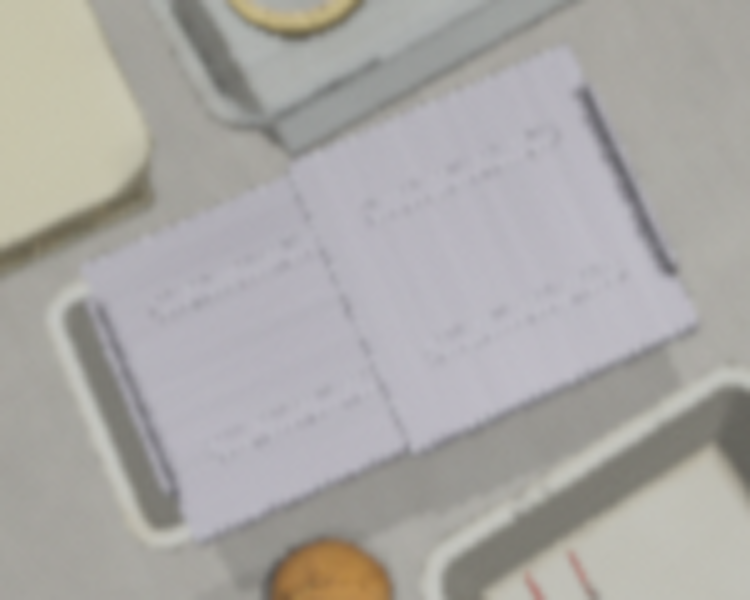

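View pics/c2.png

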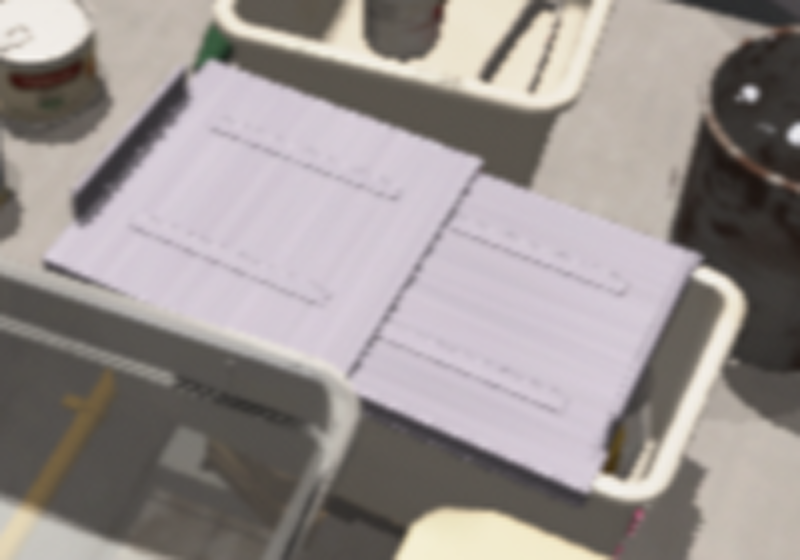

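```bash
cat > h.py <<'E'
from workcell import *
import cv2,numpy as np
def ray(n,u,v,z):
    c=get_calibration(n);R=np.array(c["R"]);o=-R.T@np.array(c["t"])
    d=R.T@np.array([(u-c["cx"])/c["fx"],(v-c["cy"])/c["fy"],1]);return o+d*(z-o[2])/d[2]
def proj(n,X):
    c=get_calibration(n);p=np.array(c["R"])@X+c["t"];return c["fx"]*p[0]/p[2]+c["cx"],c["fy"]*p[1]/p[2]+c["cy"]
E
python3 - <<'E'
from h import *
np.set_printoptions(precision=4,suppress=True)
T=lambda u,v,z:ray("top",135+u/5,130+v/5,z)
S=lambda u,v,z:ray("side",195+u/4,145+v/4,z)
for n,f,l in(("Llip",T,[(97,302,.156),(172,492,.156)]),("Rlip",T,[(585,88,.156),(673,272,.156)]),("RlipS",S,[(185,70,.156),(76,195,.156)]),
 ("Lleaf corners T",T,[(85,265,.130),(195,540,.130)]),("Lleaf corners S",S,[(700,257,.130),(588,492,.130)]),
 ("Rleaf outer T",T,[(568,45,.135),(697,325,.135)]),("Rleaf inner T",T,[(290,163,.135),(412,452,.135)]),("Rleaf S outer",S,[(207,62,.135),(45,262,.135)]),("Rleaf S inner",S,[(480,162,.135),(350,375,.135)]),
 ("rimL T",T,[(48,315,.127),(140,535,.127)]),("rimL S",S,[(745,300,.127),(650,497,.127)])):
    a,b=[f(*p) for p in l];m=(a+b)/2;print(n,a[:2],b[:2],"mid",m[:2],"len",np.linalg.norm(a-b))
E
```

```text
Llip [0.6208 0.2862] [0.5254 0.2437] mid [0.5731 0.2649] len 0.1044344080634452
Rlip [0.7356 0.0408] [ 0.6391 -0.0047] mid [0.6873 0.0181] len 0.10666156446355068
RlipS [0.6507 0.005 ] [0.7452 0.0479] mid [0.698  0.0264] len 0.1038130033459421
Lleaf corners T [0.6451 0.2999] [0.5035 0.2362] mid [0.5743 0.268 ] len 0.15528501829463817
Lleaf corners S [0.5089 0.2409] [0.6494 0.3066] mid [0.5792 0.2738] len 0.15516191898639695
Rleaf outer T [0.7655 0.0499] [ 0.6156 -0.0181] mid [0.6906 0.0159] len 0.16457535424607317
Rleaf inner T [0.6996 0.1947] [0.5487 0.1271] mid [0.6241 0.1609] len 0.16537132796938808
Rleaf S outer [ 0.6243 -0.0126] [0.7717 0.0592] mid [0.698  0.0233] len 0.16399628475001224
Rleaf S inner [0.5557 0.132 ] [0.6955 0.1994] mid [0.6256 0.1657] len 0.15517142290024044
rimL T [0.6191 0.3183] [0.506  0.2648] mid [0.5625 0.2916] len 0.12512327035924034
rimL S [0.5095 0.2712] [0.6277 0.3232] mid [0.5686 0.2972] len 0.1290912388490944
```

send_rows --pt "0 0 0 8.2 0" --pt "0 0 0 8.2 0" --pt "0 0 0 8.2 0" --pt "0 0 0 8.2 0" --pt "0 0 0 8.2 0"

```text
clock: 0.6
ee_pos: [0.2417, 0.549, 0.2407]
eef_rot: [1.69, 2.648, -0.002]
force: [-0.1, -0.1, 0.3]
opening: 0.579
grasp_force: 0.0
```

send_rows --pt "-3.6 1.85 0 0 0" --pt "-3.6 1.85 0 0 0" --pt "-3.6 1.85 0 0 0" --pt "-3.6 1.85 0 0 0" --pt "-3.6 1.85 0 0 0"

```text
clock: 1.1
ee_pos: [0.4032, 0.4245, 0.2408]
eef_rot: [-1.682, -2.653, 0.001]
force: [-0.1, 1.8, 0.7]
opening: 0.131
grasp_force: 0.0
```

send_rows --pt "-3.6 1.85 0 0 0" --pt "-3.6 1.85 0 0 0" --pt "-3.6 1.85 0 0 0" --pt "-3.6 1.85 0 0 0" --pt "-3.6 1.85 0 0 0"

```text
clock: 1.6
ee_pos: [0.5637, 0.3011, 0.2407]
eef_rot: [-1.682, -2.653, 0.001]
force: [-0.2, 0.4, 0.1]
opening: 0.006
grasp_force: 0.0
```

```bash
cat >> h.py <<'E'
E_=np.array([np.cos(np.radians(-65)),np.sin(np.radians(-65))]);N_=np.array([-E_[1],E_[0]])
def st():
    from scipy.spatial.transform import Rotation as Ro
    s=state();p=np.array(s["ee_pos"]);x=Ro.from_rotvec(s["eef_rot"]).as_matrix()[:,0]
    print("t",round(s["clock"],2),"s",round(p[:2]@E_,4),"n",round(p[:2]@N_,4),"z",round(p[2],4),"xyaw",round(np.degrees(np.arctan2(x[1],x[0])),1),"F",np.round(s["force"],1),"open",round(s["opening"],3))
E
python3 -c "
from h import *
st()"
```

```text
t 1.6 s -0.0347 n 0.6381 z 0.2407 xyaw 115.2 F [-0.2  0.4  0.1] open 0.006
```

send_rows --pt "0 0 4.1 0 0" --pt "0 0 4.1 0 0" --pt "0 0 0 0 0" --pt "-1 0 0 0 0" --pt "-1 0 0 0 0"

```text
clock: 2.1
ee_pos: [0.5722, 0.2843, 0.1626]
eef_rot: [1.68, 2.652, 0.005]
force: [-0.0, -0.2, 0.4]
opening: 0.006
grasp_force: 0.0
```

send_rows --pt "-2 0 0 0 0" --pt "-2 0 0 0 0" --pt "-2 0 0 0 0" --pt "-2 0 0 0 0" --pt "-2 0 0 0 0"

```text
clock: 2.6
ee_pos: [0.6148, 0.1935, 0.1629]
eef_rot: [1.68, 2.652, 0.006]
force: [-1.7, 2.8, -0.1]
opening: 0.009
grasp_force: 1.4
```

Run:
```python
from h import *
st()
a=capture("top")[130:250,135:285];b=capture("side")[125:285,185:395]
cv2.imwrite("pics/d.png",np.hstack([cv2.resize(a,(400,320),interpolation=2),cv2.resize(b,(400,320),interpolation=2)]))
```

```text
t 2.6 s 0.0844 n 0.639 z 0.1629 xyaw 115.3 F [-1.7  2.8 -0.1] open 0.009
```

View pics/d.png

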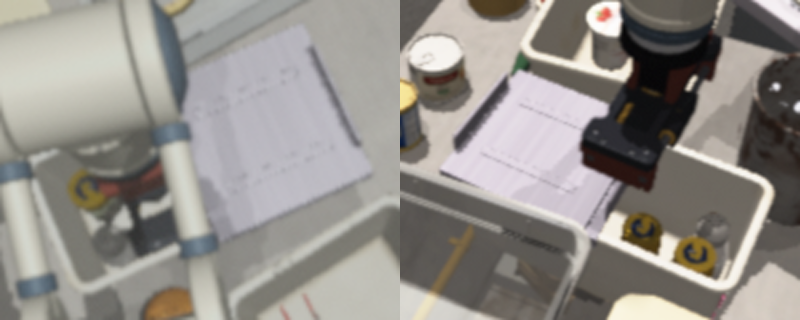

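The left half is open, showing two yellow jars and the clear salt shaker with its grey cap (side crop about (712,228)). I'll push on to the stop.

send_rows --pt "-0.8 0 0 0 0" --pt "-0.8 0 0 0 0" --pt "-0.4 0 0 0 0" --pt "-0.3 0 0 0 0" --pt "0 0 0 0 0"

```text
clock: 3.2
ee_pos: [0.622, 0.1779, 0.161]
eef_rot: [-1.673, -2.652, -0.009]
force: [-7.9, 13.2, 6.0]
opening: 0.005
grasp_force: 8.1
```

send_rows --pt "-0.3 0 0 0 0" --pt "-0.3 0 0 0 0" --pt "0 0 0 0 0"

```text
clock: 3.5
ee_pos: [0.6222, 0.1774, 0.1611]
eef_rot: [-1.662, -2.65, -0.015]
force: [-15.6, 27.6, 8.3]
opening: 0.003
grasp_force: 16.1
```

```bash
python3 -c "
from h import *
st()"
```

```text
t 3.5 s 0.1021 n 0.6389 z 0.1611 xyaw 115.8 F [-15.6  27.6   8.3] open 0.003
```

send_rows --pt "1.5 0 0 0 0" --pt "1.5 0 0 0 0" --pt "0 0 -4 0 0" --pt "0 0 -4 0 0" --pt "4 0 0 0 0"

```text
clock: 4.0
ee_pos: [0.5992, 0.2282, 0.2465]
eef_rot: [1.686, 2.64, 0.01]
force: [0.1, 0.8, 0.4]
opening: 0.009
grasp_force: 0.0
```

send_rows --pt "4.5 0 0 0 0" --pt "4.5 0 0 0 0" --pt "4.5 0 0 0 0" --pt "4.5 0 0 0 0" --pt "4.5 0 0 0 0"

```text
clock: 4.5
ee_pos: [0.4996, 0.4357, 0.2392]
eef_rot: [1.683, 2.651, -0.0]
force: [0.5, -0.7, 1.0]
opening: 0.008
grasp_force: 0.0
```

Run:
```python
from h import *
st()
t=capture("top");s=capture("side")
cv2.imwrite("pics/t2.png",t);cv2.imwrite("pics/s2.png",s)
a=t[130:250,135:285];b=s[180:300,265:415]
cv2.imwrite("pics/e.png",np.hstack([cv2.resize(x,(400,320),interpolation=2) for x in(a,b)]))
```

```text
t 4.5 s -0.1837 n 0.6369 z 0.2392 xyaw 115.2 F [ 0.5 -0.7  1. ] open 0.008
```

View pics/e.png

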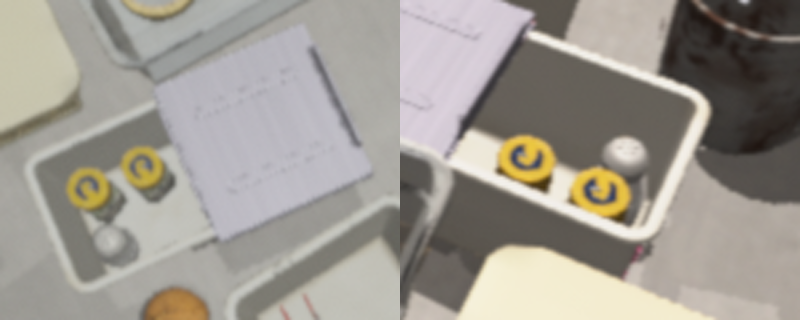

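Salt shaker cap is at about (110,237) in the top crop and (627,150) in the side crop; the right leaf lies shut and the left leaf is fully under it. Next I'll triangulate, with the yellow caps as a check.

Run:
```python
from h import *
T=lambda u,v,z:ray("top",135+u*.375,130+v*.375,z)
S=lambda u,v,z:ray("side",265+(u-400)*.375,180+v*.375,z)
def tri(ta,sa):
    o1,p1=T(*ta,1.0),T(*ta,0);o2,p2=S(*sa,.6),S(*sa,0);d1=p1-o1;d2=p2-o2
    k=np.linalg.lstsq(np.stack([d1,-d2],1),o2-o1,rcond=None)[0];a=o1+k[0]*d1;b=o2+k[1]*d2;return (a+b)/2,np.linalg.norm(a-b)
for n,ta,sa,z in(("salt",(109,236),(627,147),.094),("y",(89,187),(601,190),.1),("y",(142,166),(527,158),.1)):
    a,b=T(*ta,z),S(*sa,z);m=(a+b)/2;q,e=tri(ta,sa)
    print(n,a.round(4),b.round(4),"s,n",(m[:2]@E_).round(4),(m[:2]@N_).round(4),"tri",q.round(4),e.round(4))
for n,im in(("top","t2"),("side","s2")):   # yellow caps centroid
    h=cv2.cvtColor(cv2.imread(f"pics/{im}.png"),cv2.COLOR_BGR2HSV);k=cv2.inRange(h,(18,120,90),(32,255,255))
    c,_=cv2.findContours(k,0,2);print(n,[(np.round(cv2.minEnclosingCircle(x)[0],1),cv2.contourArea(x)) for x in c if cv2.contourArea(x)>60])
```

```text
salt [0.5572 0.2405 0.094 ] [0.5612 0.247  0.094 ] s,n 0.0154 0.6098 tri [0.5572 0.2428 0.087 ] 0.0025
y [0.6053 0.2615 0.1   ] [0.6077 0.2663 0.1   ] s,n 0.0172 0.6612 tri [0.6054 0.2633 0.0951] 0.0022
y [0.627  0.2096 0.1   ] [0.631  0.2145 0.1   ] s,n 0.0737 0.6597 tri [0.6278 0.2109 0.094 ] 0.0011
top [(array([403.5, 351.5]), 373.0), (array([167.8, 200.9]), 162.5), (array([188.3, 192.4]), 152.0)]
side [(array([339.9, 252.7]), 288.0), (array([311.9, 240.1]), 273.5), (array([234.7, 111.5]), 61.0)]
```

send_rows --pt "-4 -0.54 0 0 0" --pt "-4 -0.54 0 0 0" --pt "-4 -0.54 0 0 0" --pt "-4 -0.54 0 0 0" --pt "-3.9 -0.54 0 0 0"

```text
clock: 5.1
ee_pos: [0.5614, 0.2403, 0.2393]
eef_rot: [1.683, 2.651, -0.001]
force: [0.9, 0.2, -0.2]
opening: 0.006
grasp_force: 0.0
```

send_rows --pt "0 0 3 0 0" --pt "0 0 3 0 0" --pt "0 0 3 0 0" --pt "0 0 0 0 0" --pt "0 0 0 0 0"

```text
clock: 5.6
ee_pos: [0.5608, 0.2422, 0.1495]
eef_rot: [-1.683, -2.652, 0.002]
force: [0.4, -0.5, 0.3]
opening: 0.007
grasp_force: 0.0
```

Run:
```python
from h import *
st()
t=capture("top");s=capture("side")
cv2.imwrite("pics/t3.png",t);cv2.imwrite("pics/s3.png",s)
p=np.array(state()["ee_pos"]);tip=p-[0,0,.019]
q=proj("side",tip);print(q,proj("top",tip))
b=s[170:290,275:425];cv2.imwrite("pics/f.png",cv2.resize(b,(750,600),interpolation=2))
print((q[0]-275)*5,(q[1]-170)*5)
```

```text
t 5.6 s 0.0175 n 0.6106 z 0.1495 xyaw 115.2 F [ 0.4 -0.5  0.3] open 0.007
(np.float64(351.79747234202364), np.float64(221.1681876314945)) (np.float64(172.197392702127), np.float64(214.97852535406423))
383.9873617101182 255.84093815747252
```

View pics/f.png

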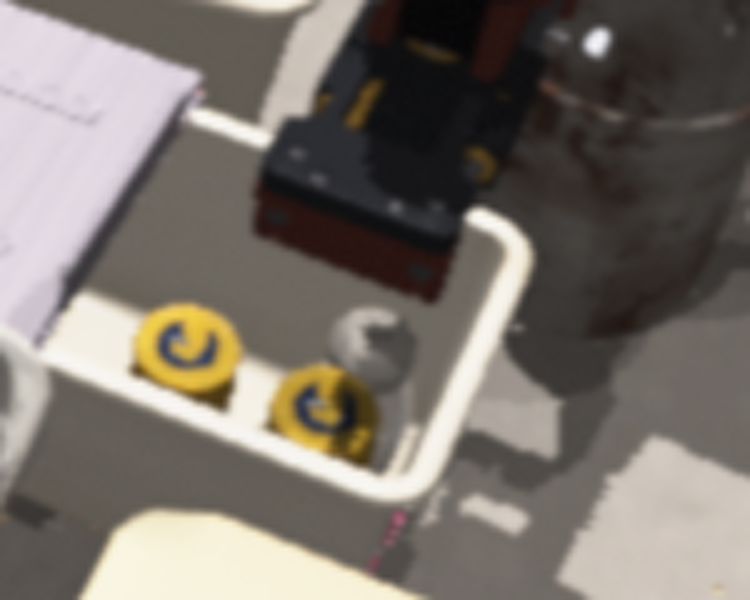

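Side crop shows the gripper body's end face, bottom corners at about (255,232) and (437,300), hovering over the salt cap at (372,340). I'll compare those corners with their prediction to check camera-to-robot registration.

Run:
```python
from h import *
p=np.array([.5608,.2422,.1495])
for a in(1,-1):
    X=p+np.r_[N_*.089+a*E_*.0375,.061];q=proj("side",X);print((q[0]-275)*5,(q[1]-170)*5)
for s in (.0154,):
  for d in(0,.004,-.004):
    X=np.r_[E_*(s+d)+N_*.6098,.094];q=proj("side",X);print(d,(q[0]-275)*5,(q[1]-170)*5)
```

```text
225.58798752509233 240.8264826731056
442.08112353176716 327.03048153576134
0 373.41750852853096 317.88546177554025
0.004 363.7368550811999 314.0012202814314
-0.004 383.12972327883415 321.78236684894966
```

Run:
```python
from h import *
T=lambda u,v,z:ray("top",135+u*.375,130+v*.375,z)
S=lambda u,v,z:ray("side",265+(u-400)*.375,180+v*.375,z)
for f,l in((T,[(155,88),(222,240)]),(S,[(535,14),(447,155)])):
    for p in l:
        X=f(*p,.135)[:2];print((X@E_).round(4),(X@N_).round(4))
```

```text
0.1191 0.7152
0.1191 0.551
0.1144 0.5581
0.1136 0.7132
```

Registration agrees: contact puts the lip face at s=.112, and the cameras put it at about .1125. I'll lower to 2 cm above the cap and hold.

send_rows --pt "0.2 0 0.8 0 0" --pt "0 0 0.8 0 0" --pt "0 0 0 0 0" --pt "0 0 0 0 0" --pt "0 0 0 0 0"

```text
clock: 6.2
ee_pos: [0.56, 0.2448, 0.1335]
eef_rot: [1.682, 2.653, 0.0]
force: [-0.4, 0.4, 0.3]
opening: 0.007
grasp_force: 0.0
```

send_rows --pt "0 0 0 0 0" --pt "0 0 0 0 0" --pt "0 0 0 0 0" --pt "0 0 0 0 0" --pt "0 0 0 0 0"

```text
clock: 6.7
ee_pos: [0.56, 0.2447, 0.1334]
eef_rot: [1.683, 2.653, 0.0]
force: [-0.1, -0.6, -0.1]
opening: 0.001
grasp_force: 0.0
```

send_rows --pt "0 0 0 0 0" --pt "0 0 0 0 0" --pt "0 0 0 0 0" --pt "0 0 0 0 0" --pt "0 0 0 0 0"

```text
clock: 7.2
ee_pos: [0.56, 0.2447, 0.1333]
eef_rot: [1.683, 2.653, -0.0]
force: [0.5, -0.7, -0.2]
opening: 0.003
grasp_force: 0.0
```

send_rows --pt "0 0 0 0 0" --pt "0 0 0 0 0" --pt "0 0 0 0 0" --pt "0 0 0 0 0" --pt "0 0 0 0 0"

```text
clock: 7.7
ee_pos: [0.56, 0.2447, 0.1334]
eef_rot: [1.683, 2.653, 0.0]
force: [-0.7, 0.2, 1.0]
opening: 0.007
grasp_force: 0.0
```

send_rows --pt "0 0 0 0 0" --pt "0 0 0 0 0" --pt "0 0 0 0 0" --pt "0 0 0 0 0" --pt "0 0 0 0 0"

```text
clock: 8.2
ee_pos: [0.56, 0.2447, 0.1333]
eef_rot: [1.683, 2.653, 0.0]
force: [-0.2, -0.7, -0.0]
opening: 0.005
grasp_force: 0.0
```

send_rows --pt "0 0 0 0 0" --pt "0 0 0 0 0" --pt "0 0 0 0 0" --pt "0 0 0 0 0" --pt "0 0 0 0 0"

```text
clock: 8.7
ee_pos: [0.5599, 0.2447, 0.1333]
eef_rot: [1.683, 2.653, -0.0]
force: [-0.9, -0.6, -0.5]
opening: 0.007
grasp_force: 0.0
```

send_rows --pt "0 0 0 0 0" --pt "0 0 0 0 0" --pt "0 0 0 0 0" --pt "0 0 0 0 0" --pt "0 0 0 0 0"

```text
clock: 9.2
ee_pos: [0.5599, 0.2447, 0.1333]
eef_rot: [-1.683, -2.653, 0.0]
force: [0.9, -0.6, -0.1]
opening: 0.003
grasp_force: 0.0
```

send_rows --pt "0 0 0 0 0" --pt "0 0 0 0 0" --pt "0 0 0 0 0" --pt "0 0 0 0 0" --pt "0 0 0 0 0"

```text
clock: 9.7
ee_pos: [0.56, 0.2447, 0.1334]
eef_rot: [1.683, 2.653, 0.0]
force: [0.3, -0.2, 0.2]
opening: 0.008
grasp_force: 0.0
```

```bash
python3 -c "
from h import *
st()"
```

```text
t 9.7 s 0.0149 n 0.6109 z 0.1334 xyaw 115.2 F [ 0.3 -0.2  0.2] open 0.008
```

send_rows --pt "0 0 -3 0 0" --pt "0 0 -3 0 0" --pt "0 0 -3 0 0" --pt "0 0 -1.5 0 0" --pt "0 0 0 0 0"

```text
clock: 10.2
ee_pos: [0.5608, 0.245, 0.2412]
eef_rot: [1.681, 2.651, 0.006]
force: [0.2, 0.5, 0.9]
opening: 0.008
grasp_force: 0.0
```

send_rows --pt "-3.3 0.6 0 0 0" --pt "-3.3 0.6 0 0 0" --pt "-3.3 0.6 0 0 0" --pt "-3.3 0.7 0 0 0" --pt "0 0 0 0 0"

```text
clock: 10.7
ee_pos: [0.64, 0.1323, 0.2346]
eef_rot: [-1.687, -2.647, 0.006]
force: [-0.5, 0.5, 0.0]
opening: 0.005
grasp_force: 0.0
```

```bash
python3 -c "
from h import *
st()"
```

```text
t 10.7 s 0.1506 n 0.636 z 0.2346 xyaw 115.0 F [-0.5  0.5  0. ] open 0.005
```

send_rows --pt "0 0 2.5 0 0" --pt "0 0 2.5 0 0" --pt "0 0 1 0 0" --pt "0 0 0 0 0" --pt "0 0 0 0 0"

```text
clock: 11.2
ee_pos: [0.6386, 0.1364, 0.1787]
eef_rot: [-1.682, -2.653, -0.0]
force: [0.6, 0.5, 0.8]
opening: 0.007
grasp_force: 0.0
```

```bash
python3 -c "
from h import *
st()"
```

```text
t 11.2 s 0.1463 n 0.6365 z 0.1787 xyaw 115.3 F [0.6 0.5 0.8] open 0.007
```

send_rows --pt "0 0 0.9 0 0" --pt "0 0 0.9 0 0" --pt "0 0 0 0 0" --pt "1 0 0 0 0" --pt "1 0 0 0 0"

```text
clock: 11.7
ee_pos: [0.6302, 0.1545, 0.1606]
eef_rot: [1.683, 2.652, 0.0]
force: [1.0, -0.7, -0.5]
opening: 0.007
grasp_force: 0.6
```

send_rows --pt "1.5 0 0 0 0" --pt "1.5 0 0 0 0" --pt "1.5 0 0 0 0" --pt "1.5 0 0 0 0" --pt "1.5 0 0 0 0"

```text
clock: 12.2
ee_pos: [0.5979, 0.2233, 0.1606]
eef_rot: [1.682, 2.653, 0.001]
force: [2.3, -0.7, 0.2]
opening: 0.005
grasp_force: 1.3
```

send_rows --pt "1.5 0 0 0 0" --pt "1.5 0 0 0 0" --pt "1.2 0 0 0 0" --pt "0.8 0 0 0 0" --pt "0 0 0 0 0"

```text
clock: 12.7
ee_pos: [0.5761, 0.2685, 0.1603]
eef_rot: [-1.68, -2.653, 0.0]
force: [-1.2, 0.1, -1.1]
opening: 0.005
grasp_force: 0.0
```

```bash
python3 -c "
from h import *
st()"
```

```text
t 12.7 s 0.0001 n 0.6355 z 0.1603 xyaw 115.3 F [-1.2  0.1 -1.1] open 0.005
```

Now at s=0.000 with about 2 cm left; creep until it stops.

send_rows --pt "0.6 0 0 0 0" --pt "0.6 0 0 0 0" --pt "0.6 0 0 0 0" --pt "0.3 0 0 0 0" --pt "0 0 0 0 0"

```text
clock: 13.2
ee_pos: [0.5683, 0.2851, 0.1602]
eef_rot: [1.683, 2.651, -0.003]
force: [1.2, -5.3, -0.0]
opening: 0.002
grasp_force: 2.8
```

send_rows --pt "0.3 0 0 0 0" --pt "0.2 0 0 0 0" --pt "0 0 0 0 0"

```text
clock: 13.5
ee_pos: [0.5681, 0.2855, 0.1602]
eef_rot: [1.685, 2.642, -0.009]
force: [6.4, -18.1, 0.6]
opening: 0.009
grasp_force: 9.4
```

```bash
python3 -c "
from h import *
st()"
```

```text
t 13.5 s -0.0186 n 0.6355 z 0.1602 xyaw 114.9 F [  6.4 -18.1   0.6] open 0.009
```

send_rows --pt "-1 0 0 0 0" --pt "-1 0 0 0 0" --pt "0 0 -3 0 0" --pt "0 0 -3 0 0" --pt "0 0 -3 0 0"

```text
clock: 14.0
ee_pos: [0.5742, 0.2728, 0.2511]
eef_rot: [-1.681, -2.652, -0.0]
force: [-0.1, -0.2, 0.3]
opening: 0.005
grasp_force: 0.0
```

send_rows --pt "3 0 -1 0 0" --pt "4 0 0 0 0" --pt "4 0 0 0 0" --pt "4 0 0 0 0" --pt "4 0 0 0 0"

```text
clock: 14.5
ee_pos: [0.4924, 0.4461, 0.2604]
eef_rot: [-1.681, -2.653, -0.001]
force: [1.0, 0.3, -0.3]
opening: 0.007
grasp_force: 0.0
```

send_rows --pt "2 0 0 0 0" --pt "0 0 0 0 0" --pt "0 0 0 0 0" --pt "0 0 0 0 0"

```text
clock: 14.9
ee_pos: [0.4859, 0.4612, 0.2605]
eef_rot: [1.684, 2.651, -0.0]
force: [0.1, -0.4, 0.5]
opening: 0.007
grasp_force: 0.0
```

Run:
```python
from h import *
st()
t=capture("top");s=capture("side")
cv2.imwrite("pics/g.png",np.hstack([cv2.resize(x,(400,320),interpolation=2) for x in(t[110:270,120:320],s[130:290,195:395])]))
```

```text
t 14.9 s -0.2127 n 0.6353 z 0.2605 xyaw 115.1 F [ 0.1 -0.4  0.5] open 0.007
```

View pics/g.png

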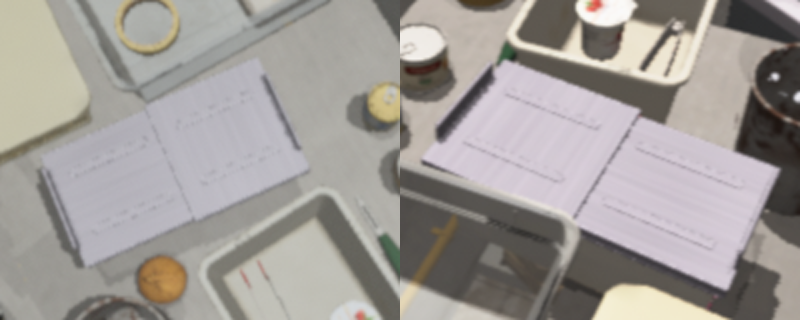

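Both leaves are shut, with lips at both outer ends and no rim gap visible in either view, and the arm is clear.

```bash
python3 -c "
from workcell import *
print(hand_in())"
```

```text
the job is handed in; nothing more can be done
None
```

Job handed in at about 15 s: I opened the left leaf to its stop, pointed about 2 cm above the salt cap for over 3 s with no contact force measured, then closed the tub fully and moved the arm clear.

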